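# Set the line jig to its gauge mark

### The arm

A 6-joint arm with a two-finger parallel gripper is mounted at the origin on the work surface. World frame = base frame: x ahead of the robot, y to its left, z up, the work surface at z = 0. Lengths are in m, angles in rad, forces in N, time in s.
With the tool pointing down it reaches from about 0.35 to 0.875 m from the base axis. Payload 4.2 kg.
Tool frame: the origin (TCP) lies at the centre of the arm's flange, where the gripper is bolted on; the fingertips stand 173 mm ahead of it and the grasp point (between the pads) lies 155 mm ahead of it; z points along the fingers, x is the direction in which the jaws open and shut, and the axes are right-handed (so a half turn about z gives the same grasp; the last joint's range is limited). The gripper opens to 85 mm and grips with 20 to 120 N. Pads are 22 mm wide; open, the fingers measure 114 mm over their backs; the gripper's body (76 mm by 85 mm) begins 54 mm behind the grasp point. The pads swing forward as they close: fully open they stand 13 mm farther back than shut.
Start: joints at [1.545, 0.385, 0.008, 0, -1.194, -0.259], TCP at [0.176, 0.6, 0.405] pointing down, gripper open.
Joint ranges: [-3.14, 3.14], [-1.21, 2.06], [-1.07, 1.41], [-3.16, 2.05], [-2.99, -0.16], [-3.1, 3.1]. Speed limits (rad/s): [2.79, 2.79, 3.14, 3.14, 3.14, 3.14].

### API

Orientations are given as a rotation vector (axis times angle).
In Python, from rig import manip, vision, boxes_of gives the robot as it stands.
- The arm moves only by the shell command python3 -m inch 'ROWS' [FORCE]. ROWS is JSON, a list that holds one entry, the list of rows, each a list of 5 numbers: the opening, from 0 (shut) to 1 (fully open), then the shift along the world's x, y, z in mm, then the turn about the world's z in rad. In form: [[[jaw, tx, ty, tz, turn], ...]]. A call has 1 to 5 rows; each row shifts and turns the pose as measured when the row begins; what a row does not reach is not made up. A row lasts 1/10 s, in which the tool goes at most 50 mm and 8.59 degrees, less where a joint would pass 70% of its speed; a pose out of reach is approached as far as the arm can. A call is refused whole if a number of a shift passes 50 or a number of a turn 0.15, either way. A call with a gripper value outside its range is refused whole. The fingers move at their own pace and stop on an object; FORCE is the grip in N (left out, the last holds). Time passes only in rows, so rows that do not move let the fingers close. It gives the time, the measured TCP pose, the force and the opening at its end, in the units of the state.
- manip.sense(): the state, without advancing time (a new reading comes with each control period).
- vision.capture(name): name is "scene" or "top" or "wrist"; returns the picture (420x560x3 uint8, red, green, blue); there is no depth.
- vision.calibration(name): a dict with "fx", "fy", "cx", "cy" (pixels), "world_from_camera" (4x4, takes a point from camera to world coordinates). Camera axes: x right, y down, z forward; pixel columns grow to the right and rows downward; lengths in m; the calibration is good to about 2 mm. The wrist camera is an equidistant fisheye: a pixel r from the principal point sees the ray r / f radians off the axis. A picture is of the moment at which its call begins: read the wrist's pose just before it. calibration takes no time and is no camera call; for the wrist camera it gives the pose at the moment of the call.
- manip.sign_off(): hands the job in, once; it reports no verdict.
Trained networks look in the newest picture that a camera, given by its name, has taken for a name from the list of things; names that differ only in an ending like _2 or _b are one class to them, and where a whole thing is asked for, a point or a joint stands for the part that bears it (a point fixed in the world has none). Each returns a list of dicts, best first, with "conf" (0 to 1); they miss things now and then, are a little off and sometimes report something else, mostly with a low value. They report only what shows in the picture. A call takes as long as a camera call.
- boxes_of(camera, target): "uv" ([column, row] in pixels, amid what is visible of it).
The state is a dict: "time": time; "q": joint angles; "dq": joint speeds; "joint_torque": joint torques, N m; "tool_pos": TCP position; "ee_rot": TCP orientation; "wrist_force": force on the tool from outside, world axes, zero at the start; "ft_torque": the same for the moment, N m; "width": finger opening in m.
Only numpy, scipy, OpenCV 4.12 (cv2) and the standard library are available. Lean on these libraries where they do the work, as an engineer would, in place of code of your own. Each camera call takes 0.05 s, during which the arm holds its last target.

### The job

On the binder's bench stands a line-setting jig: roll its knurled adjuster wheel with a light fingertip from above, with no more than a gentle press, until the sliding jaw has closed the gap so far that its pointer lines up with the notch of the gauge slide (the gauge mark), pointing into the middle of it, then take the hand away. Move the jaw only through the wheel: do not touch the jaw or the gauge slide, do not pinch the wheel, and neither lift nor shift the jig. Leave the jar, the type block and the wooden-handled tool where they are.

Things in the scene. Friction and masses are not known exactly. Their poses are not given: they have to be found in the camera images.
- jig: Heavy (4 kg) line-setting jig loose on the bench: dark grey cast base plate 130 x 250 x 20 mm with steel parts on it. Origin: centre of its underside; z up; y along its 250 mm length, from the wheel end (-y) to the fixed-jaw end (+y); x across it, away from the robot at yaw 0; yaw up to 0.5 rad either way. Nothing on it is higher than the wheel (100 mm); jaws and gauge slide end at 75 mm.
- crown (a point): Topmost point of the adjuster wheel when nobody presses it, in the middle of its width, 100 mm above the bench and 75 mm from the jig's middle towards -y. Fixed to the jig, axes as the jig.
- wheel: Knurled steel adjuster wheel, 64 mm diameter, 22 mm wide, upright between two dark steel cheeks (52 mm long in x, tops 86 mm above the bench, 14 mm below its crown); turns about the jig's y axis. Origin: its centre, 32 mm below the crown; its axes turn with it. Needs about 1.6 N along the rim to turn, by friction under a pressing fingertip, and stays where it is left.
- carriage: Sprung carriage that carries wheel, screw and jaw (origin: the wheel's centre, axes as the jig). Pressed from above, wheel and jaw start to sink at about 2 N, give 0.8 N/mm and stop dead after 8 mm; let go, they rise again. Pressing 4 to 5 mm below the free crown (about 5 to 6 N) is right; over 20 N of finger on the wheel is too rough.
- jaw: Sliding dark steel jaw, 64 (x) x 24 (y) x 34 mm. Origin: centre of its underside, 41 mm above the bench when unpressed; axes as the jig. Not to be touched: the wheel drives it. Rolling the crown towards the jig's +x moves it to +y and closes the gap to the fixed jaw, 1 mm of jaw per 8 mm of rim (4 mm per radian); rolling back opens it, so passing the mark can be put right. Travel 37 mm.
- pointer_tip (a point): Tip of the jaw's pointer, a thin bright metal blade 2 mm wide (y) that reaches from the jaw towards the jig's +x, top 75 mm above the bench. Moves with the jaw.
- gauge: Small bright metal gauge slide, 22 mm (y) x 28 mm (x) x 11 mm, on the dark steel bar at the jig's +x side, top 75 mm above the bench. In its face towards the jaw it has a notch 6 mm wide (y) and 12 mm deep, the gauge mark. Where it stands along y differs each time (18 to 28 mm from the jaw's fully open pointer position), at the start always on the +y side of the pointer. Not to be touched.
- notch (a point): Middle of the mouth of the gauge slide's notch, at its top; axes as the jig. Done when pointer_tip is level with it along the jig's y (the pointer runs 2 mm clear of the slide in x).
- jar: Bystander: closed amber glass jar, 56 mm diameter, 75 mm high, near the jig's wheel end. Origin: centre of its underside.
- type_block: Bystander: dark metal block of type, 30 x 50 x 26 mm, on the bench at the jig's -x side. Origin: centre of its underside.
- pallet_tool: Bystander: binder's hand tool lying on the bench at the jig's +x side, light wooden handle (32 mm thick) and a dark steel head, 140 mm long along its y. Origin: on the bench under its middle.

How it is judged:
On the way:
1. a fingertip presses on the wheel (contact force between the fingers and wheel above 1 N), for 0.2 s.
At the end, for the whole second after the job is handed in: The pointer points into the notch (pointer tip within 2 mm of the notch's middle along the jig's y) and stays there; the jig stands flat and within 15 mm of where it was, and so do the jar, the type block and the wooden-handled tool (y of pointer_tip in the frame of notch between -0.002 and 0.002 m and distance of each of jig, jar, type_block, pallet_tool from where it was at the start of the episode below 0.015 m and angle between jig's own z axis and vertical below 0.05 rad); the robot touches nothing.
It fails at once if the jaw is touched (contact force between any of the arm, the fingers and jaw above 1 N).
It fails at once if the gauge slide is touched (contact force between any of the arm, the fingers and gauge above 1 N).
It fails at once if the wheel is pinched or pressed hard (more than 20 N of fingers on it) (contact force between the fingers and wheel above 20 N).
It fails at once if the jig is lifted, tipped or shifted (20 mm) (height (world z) of jig above 0.006 m or angle between jig's own z axis and vertical above 0.08 rad or distance of jig from where it was at the start of the episode above 0.02 m).
It fails at once if the jar, the type block or the wooden-handled tool is moved or lifted (20 mm) (distance of any of jar, type_block, pallet_tool from where it was at the start of the episode above 0.02 m).
It also fails if it takes over 58 s, if anything falls off the work surface, if the arm or the gripper's body presses on something with over 40 N, if the wrist force passes 120 N, or if a joint passes its speed limit or range.

## Working session

There is one attempt and no reset: what is moved stays moved. The work goes in short steps, Python scripts to look and compute and a shell command to move; the robot and the scene stay as the last step left them, time stands still between calls to the robot, and variables do not carry over. Pictures are saved under pics/ and viewed, and the job is handed in when it is done.

```bash
mkdir -p pics; ls; cat > h.py <<'E'
import numpy as np, cv2
from rig import manip, vision, boxes_of
def save(img,n): cv2.imwrite('pics/'+n+'.png', cv2.cvtColor(img,cv2.COLOR_RGB2BGR))
def pix2z(cam,uv,z,c=None):
    c=c or vision.calibration(cam); T=np.array(c['world_from_camera'])
    x=(uv[0]-c['cx'])/c['fx']; y=(uv[1]-c['cy'])/c['fy']
    if cam=='wrist':
        r=np.hypot(x,y); s=np.sin(r)/r if r>1e-9 else 1; d=np.array([x*s,y*s,np.cos(r)])
    else: d=np.array([x,y,1.])
    d=T[:3,:3]@d; o=T[:3,3]
    return o+d*(z-o[2])/d[2]
def proj(cam,p,c=None):
    c=c or vision.calibration(cam); T=np.array(c['world_from_camera'])
    q=T[:3,:3].T@(np.array(p)-T[:3,3])
    if cam=='wrist':
        t=np.arctan2(np.hypot(q[0],q[1]),q[2]); n=np.hypot(q[0],q[1]); u=q[:2]/n*t
    else: u=q[:2]/q[2]
    return np.array([u[0]*c['fx']+c['cx'],u[1]*c['fy']+c['cy']])
E
python3 - <<'E'
from h import *
np.set_printoptions(precision=4,suppress=True)
for n in ['scene','top','wrist']:
    save(vision.capture(n),n+'0')
    print(n,vision.calibration(n))
for t in ['jig','crown','wheel','jaw','pointer_tip','gauge','notch','jar','type_block','pallet_tool']:
    for n in ['top','scene']:
        print(t,n,[(b['uv'],round(b['conf'],2)) for b in boxes_of(n,t)[:3]])
print(manip.sense())
E
```

```text
pics
scene {'fx': 533.3108405959557, 'fy': 533.3108405959557, 'cx': 289.0055641064495, 'cy': 212.75366244022695, 'world_from_camera': array([[-0.579 ,  0.6813, -0.4479,  0.8816],
       [ 0.8153,  0.4844, -0.3172,  0.2532],
       [ 0.0009, -0.5488, -0.836 ,  0.7249],
       [ 0.    ,  0.    ,  0.    ,  1.    ]])}
top {'fx': 537.0726528176116, 'fy': 537.0726528176116, 'cx': 278.4847543982562, 'cy': 202.60720415386845, 'world_from_camera': array([[-0.0613, -0.9765,  0.2067,  0.365 ],
       [-0.9981,  0.0603, -0.0111,  0.0159],
       [-0.0017, -0.207 , -0.9783,  1.0254],
       [ 0.    ,  0.    ,  0.    ,  1.    ]])}
wrist {'fx': 325.19226210127806, 'fy': 325.19226210127806, 'cx': 286.96083370315324, 'cy': 203.76726119181637, 'world_from_camera': array([[-0.2801, -0.9213, -0.2698,  0.2439],
       [-0.96  ,  0.269 ,  0.0778,  0.5803],
       [ 0.0009,  0.2807, -0.9598,  0.3734],
       [ 0.    ,  0.    ,  0.    ,  1.    ]])}
jig top [([288.1, 205.9], 0.94)]
jig scene [([268.3, 246.9], 0.94)]
crown top [([286.6, 208.7], 0.76)]
crown scene [([264.7, 247.2], 0.6)]
wheel top [([327.4, 21
[... 479 characters left out ...]
([223.3, 249.4], 0.74), ([271.3, 160.0], 0.74), ([311.3, 151.3], 0.64)]
type_block scene [([362.2, 252.4], 0.83)]
pallet_tool top [([309.0, 149.2], 0.78), ([393.0, 225.1], 0.17)]
pallet_tool scene [([200.4, 283.0], 0.65), ([268.3, 253.0], 0.64)]
{'time': 1.15, 'q': array([ 1.5446,  0.3847,  0.0079, -0.    , -1.194 , -0.2586]), 'dq': array([-0.0009,  0.0006, -0.0003, -0.0011,  0.0014,  0.0028]), 'joint_torque': array([ -0.0003, -39.2099,  18.8621,   4.1907,  -0.0003,   0.    ]), 'tool_pos': array([0.1756, 0.5998, 0.4047]), 'ee_rot': array([ 1.8837, -2.5142,  0.    ]), 'wrist_force': array([ 0.0591, -0.5977,  0.5433]), 'ft_torque': array([0.0151, 0.0372, 0.0132]), 'width': 0.08519396528026271}
```

```bash
python3 - <<'E'
import cv2
a=cv2.imread('pics/top0.png'); b=cv2.imread('pics/scene0.png')
cv2.imwrite('pics/top0c.png',cv2.resize(a[110:290,180:420],None,fx=3.2,fy=3.2,interpolation=cv2.INTER_CUBIC))
cv2.imwrite('pics/scene0c.png',cv2.resize(b[120:345,130:430],None,fx=2.6,fy=2.6,interpolation=cv2.INTER_CUBIC))
E
```

```text
(no output)
```

View pics/top0c.png

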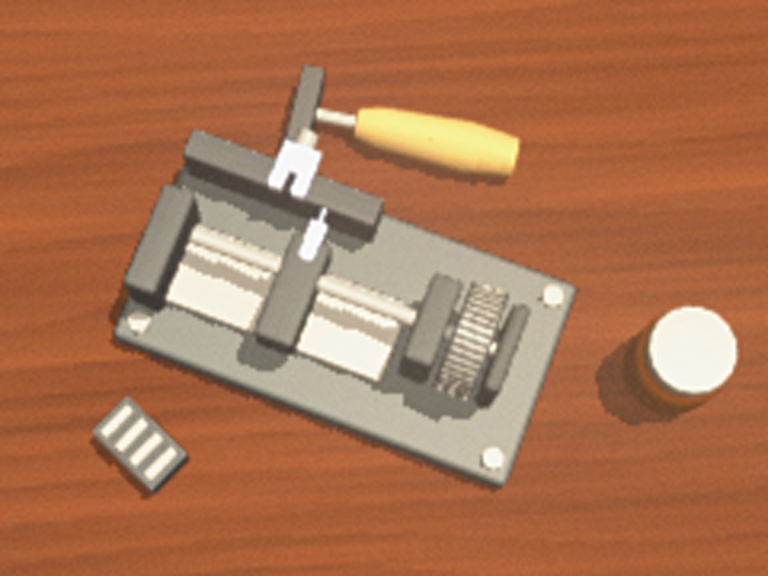

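View pics/scene0c.png

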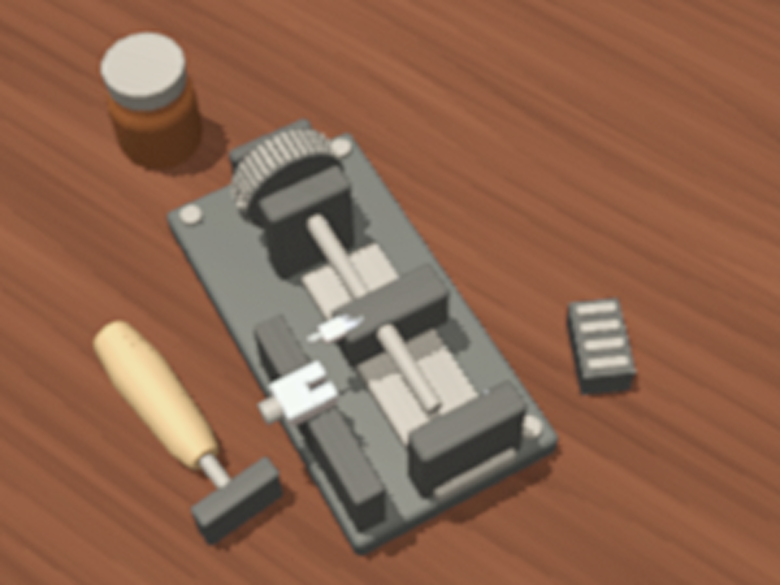

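The top view shows the jig turned about 0.3–0.4 rad. In the crop, the wheel is at (470,343), the pointer tip at (323,210), the notch mouth at about (289,190), and the jar sits to the right of the wheel end. I'll compute the poses next.

```bash
python3 - <<'E'
from h import *
from scipy.optimize import least_squares
np.set_printoptions(precision=4,suppress=True)
ct=vision.calibration('top'); cs=vision.calibration('scene')
T=lambda u,v:(u/3.2+180,v/3.2+110)
S=lambda u,v:(u/2.6+130,v/2.6+120)
obs=[('top',T(577,290),(.065,-.125,.02)),('top',T(502,481),(-.065,-.125,.02)),('top',T(117,334),(-.065,.125,.02)),
 ('scene',S(170,217),(.065,-.125,.02)),('scene',S(353,136),(-.065,-.125,.02)),('scene',S(555,438),(-.065,.125,.02)),('scene',S(360,543),(.065,.125,.02))]
C={'top':ct,'scene':cs}
def W(p,l):
    x,y,a=p; c,s=np.cos(a),np.sin(a)
    return np.array([x+c*l[0]-s*l[1],y+s*l[0]+c*l[1],l[2]])
f=lambda p:np.concatenate([proj(k,W(p,l),C[k])-np.array(uv) for k,uv,l in obs])
for ob in (obs[:3],obs[3:],obs):
    g=lambda p:np.concatenate([proj(k,W(p,l),C[k])-np.array(uv) for k,uv,l in ob])
    r=least_squares(g,[.4,0,.3],x_scale=[.1,.1,.1]); print(r.x,r.fun)
p=r.x
print('crown',W(p,(0,-.075,.1)), (proj('top',W(p,(0,-.075,.1)),ct)-[180,110])*3.2,(proj('scene',W(p,(0,-.075,.1)),cs)-[130,120])*2.6)
def L(w):
    d=np.array(w[:2])-p[:2]; c,s=np.cos(p[2]),np.sin(p[2]); return np.array([c*d[0]+s*d[1],-s*d[0]+c*d[1]])
for n,t,s in (('ptr',T(324,210),S(308,339)),('notch',T(289,190),S(312,385))):
    print(n,L(pix2z('top',t,.075,ct)),L(pix2z('scene',s,.075,cs)))
print('jar',pix2z('top',T(692,350),.075,ct),pix2z('scene',S(144,65),.075,cs))
E
```

```text
[ 0.5689 -0.0136 -0.4393] [ 1.025  -1.5425  0.8606  1.9317 -1.898  -0.5821]
[ 0.5689 -0.0108 -0.4387] [-1.7269 -2.1634 -0.5533 -2.5612  3.1803  0.5157 -1.0904  2.5037]
[ 0.5688 -0.0117 -0.4375] [ 0.0376 -1.56   -0.0357  1.9585 -2.869  -0.3441 -2.214  -2.4128 -1.0868
 -2.8562  2.7041  0.0284 -1.49    2.0638]
crown [ 0.537  -0.0797  0.1   ] [472.6307 328.9227] [285.0204 147.0804]
ptr [0.039  0.0278] [0.0402 0.0284]
notch [0.0426 0.0508] [0.051 0.054]
jar [ 0.5221 -0.2042  0.075 ] [ 0.5238 -0.2022  0.075 ]
```

Jig pose is about (0.569, -0.012), yaw -0.44, and the crown is at (0.537, -0.080). The gap to close is about 24 mm, which is roughly 190 mm of rim. I'll move over with the gripper shut and tool x along the jig's x, which needs a turn of -1.72 in total.

```bash
python3 -m inch '[[[0,18,-34,0,-0.09],[0,18,-34,0,-0.09],[0,18,-34,0,-0.09],[0,18,-34,0,-0.09],[0,18,-34,0,-0.09]]]'; python3 -m inch '[[[0,18,-34,0,-0.09],[0,18,-34,0,-0.09],[0,18,-34,0,-0.09],[0,18,-34,0,-0.09],[0,18,-34,0,-0.09]]]'
```

```text
time: 1.65
tool_pos: [0.2657, 0.428, 0.4031]
ee_rot: [-1.259, 2.877, -0.0]
wrist_force: [-0.1, 0.9, 0.5]
width: 0.0121
time: 2.15
tool_pos: [0.3577, 0.2501, 0.4046]
ee_rot: [-0.559, 3.087, 0.003]
wrist_force: [0.8, -0.2, 0.3]
width: 0.0001
```

```bash
python3 -m inch '[[[0,18,-33,0,-0.08],[0,18,-33,0,-0.08],[0,18,-33,0,-0.08],[0,18,-33,0,-0.08],[0,18,-33,0,-0.08]]]'; python3 -m inch '[[[0,18,-33,0,-0.08],[0,18,-33,0,-0.08],[0,18,-33,0,-0.08],[0,15,-25,0,-0.08],[0,5,-10,0,-0.04]]]'; python3 - <<'E'
from h import *
np.set_printoptions(precision=4,suppress=True)
s=manip.sense();print(s['tool_pos'],s['ee_rot'],s['q'],s['wrist_force'])
for n in ['top','scene','wrist']:
    i=vision.capture(n); save(i,n+'1')
a=cv2.imread('pics/wrist1.png')
cv2.imwrite('pics/wrist1b.png',cv2.resize(a,None,fx=1.4,fy=1.4))
E
```

```text
time: 2.65
tool_pos: [0.4495, 0.0771, 0.4068]
ee_rot: [0.09, 3.131, 0.006]
wrist_force: [-0.2, -0.5, 0.1]
width: 0.0001
time: 3.15
tool_pos: [0.5265, -0.0657, 0.4079]
ee_rot: [0.678, 3.054, 0.004]
wrist_force: [0.3, 0.7, -0.2]
width: -0.0001
[ 0.5265 -0.0657  0.4079] [0.6783 3.0539 0.004 ] [ 0.1825  0.2189 -0.2227  0.0032 -1.116  -0.621 ] [ 0.2702  0.6781 -0.2363]
```

View pics/wrist1b.png

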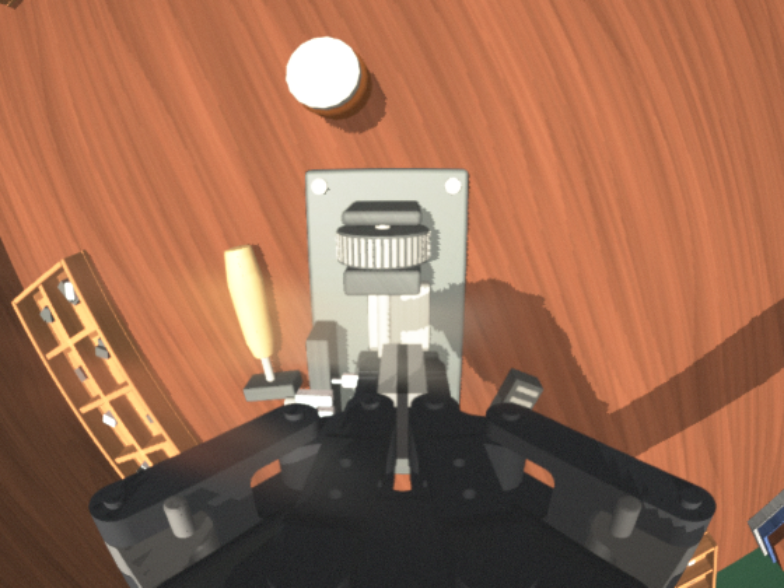

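View pics/scene1.png

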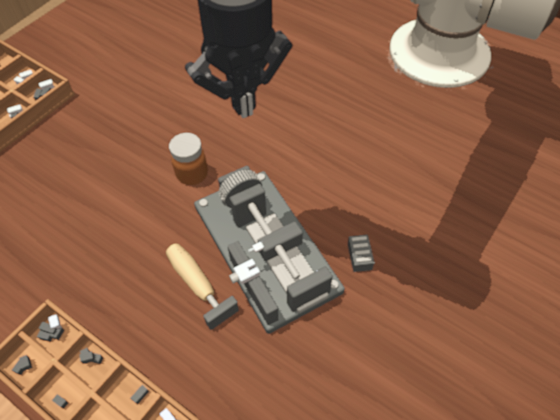

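The wrist view is nearly square to the jig: wheel middle at about (384,247), plate corners at (306,170) and (468,170), and the pointer and notch at (350,381) and (330,400), just left of the fingers.

```bash
python3 - <<'E'
from h import *
np.set_printoptions(precision=4,suppress=True)
s=manip.sense();print(s['tool_pos'],s['ee_rot'],s['dq'],2*np.arctan2(s['ee_rot'][1],s['ee_rot'][0])-2*np.pi)
c=vision.calibration('wrist')
P=lambda u,v,z:pix2z('wrist',(u/1.4,v/1.4),z,c)
a=P(307,170,.02);b=P(467,171,.02); print(a,b,np.linalg.norm(a-b))
d=(a-b)/np.linalg.norm(a-b); yaw=np.arctan2(d[1],d[0]); print('yaw',yaw)
m=(a+b)/2; e=np.array([-d[1],d[0],0]); print('crown from plate',m+.05*e, 'origin',m+.125*e)
print('crown direct',P(384,247,.1))
print('ptr',P(350,381,.075))
E
python3 - <<'E'
import cv2
a=cv2.imread('pics/wrist1.png')
cv2.imwrite('pics/wrist1c.png',cv2.resize(a[100:310,170:370],None,fx=2.8,fy=2.8,interpolation=cv2.INTER_CUBIC))
E
```

```text
[ 0.5255 -0.064   0.4078] [0.6719 3.0562 0.0045] [ 0.0284 -0.0175 -0.0149 -0.0032  0.001   0.003 ] -3.574381527661359
[ 0.5725 -0.15    0.02  ] [ 0.4589 -0.0961  0.02  ] 0.12570711034843335
yaw -0.4431375339534666
crown from plate [ 0.5372 -0.0779  0.02  ] origin [ 0.5693 -0.0101  0.02  ]
crown direct [ 0.533  -0.0812  0.1   ]
ptr [0.6039 0.0049 0.075 ]
```

View pics/wrist1c.png

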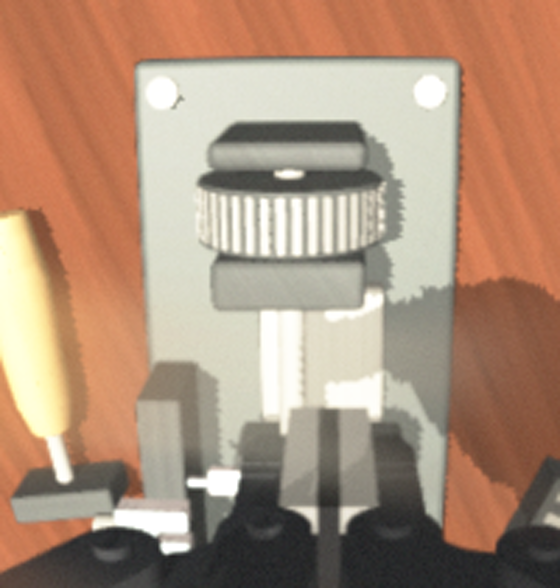

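```bash
python3 -m inch '[[[0,0,-5,-45,-0.005],[0,0,-5,-45,0],[0,0,0,-20,0],[0,0,0,-8,0],[0,0,0,0,0]]]'
```

```text
time: 3.8
tool_pos: [0.5233, -0.0691, 0.29]
ee_rot: [0.661, 3.051, 0.009]
wrist_force: [-0.9, -0.3, -0.2]
width: 0.0
```

```bash
python3 -m inch '[[[0,2,-5,-10,0],[0,1,-1,-6,0],[0,0,0,-3,0]]]'; python3 - <<'E'
from h import *
s=manip.sense();print(s['tool_pos'],s['wrist_force'],s['dq'].round(3))
E
```

```text
time: 4.1
tool_pos: [0.5277, -0.074, 0.2735]
ee_rot: [0.654, 3.045, 0.013]
wrist_force: [-0.5, 0.3, 0.6]
width: -0.0002
[ 0.52769165 -0.074044    0.27346417] [-0.48945058  0.30805217  0.5873518 ] [-0.001  0.034 -0.028  0.     0.075  0.003]
```

```bash
cat >> h.py <<'E'
from scipy.spatial.transform import Rotation as Ro
def tip(pr=True):
    s=manip.sense(); R=Ro.from_rotvec(s['ee_rot']).as_matrix()
    t=s['tool_pos']+R@[0,0,.173]; d=t[:2]-[.536,-.0795]; c,sn=np.cos(-.44),np.sin(-.44)
    print('t %.2f'%s['time'],'tip',(t*1000).round(1),'jig-rel crown mm',(1000*np.array([c*d[0]+sn*d[1],-sn*d[0]+c*d[1],t[2]-.1])).round(1),'toolz',R[:,2].round(3),'toolx yaw %.3f'%np.arctan2(R[1,0],R[0,0]),'F',s['wrist_force'].round(1))
E
python3 -c "from h import *; tip()"
```

```text
t 4.10 tip [532.6 -73.6 100.5] jig-rel crown mm [-5.6  3.9  0.5] toolz [ 0.028  0.003 -1.   ] toolx yaw 2.718 F [-0.5  0.3  0.6]
```

```bash
python3 -m inch '[[[0,-7,-1,1,0],[0,-1,0,0,0],[0,0,0,0,0]]]';python3 -c "from h import *; tip()"
```

```text
time: 4.4
tool_pos: [0.5192, -0.0753, 0.2753]
ee_rot: [0.654, 3.043, 0.014]
wrist_force: [-0.4, 0.3, 0.1]
width: 0.0001
t 4.40 tip [524.4 -74.8 102.4] jig-rel crown mm [-12.5  -0.7   2.4] toolz [ 0.03   0.003 -1.   ] toolx yaw 2.718 F [-0.4  0.3  0.1]
```

```bash
python3 -m inch '[[[0,0,0,-4,0],[0,0,0,-2,0],[0,0,0,-1,0]]]';python3 -c "from h import *; tip()"
```

```text
time: 4.7
tool_pos: [0.5195, -0.0754, 0.2696]
ee_rot: [0.652, 3.041, 0.015]
wrist_force: [-0.9, 0.0, 3.5]
width: -0.0001
t 4.70 tip [525.2 -74.9  96.7] jig-rel crown mm [-11.7  -0.4  -3.3] toolz [ 0.033  0.003 -0.999] toolx yaw 2.719 F [-0.9  0.   3.5]
```

```bash
python3 -m inch '[[[0,0,0,-1.5,0],[0,5,-2.3,0,0],[0,5,-2.3,0,0],[0,5,-2.3,0,0]]]';python3 -c "from h import *; tip()"
```

```text
time: 5.1
tool_pos: [0.5349, -0.0824, 0.2693]
ee_rot: [0.651, 3.042, 0.014]
wrist_force: [-2.4, -0.1, 5.3]
width: 0.0
t 5.10 tip [540.5 -82.   96.4] jig-rel crown mm [ 5.1 -0.4 -3.6] toolz [ 0.032  0.002 -0.999] toolx yaw 2.720 F [-2.4 -0.1  5.3]
```

```bash
python3 -m inch '[[[0,5,-2.3,-0.5,0],[0,5,-2.3,0,0],[0,0,0,0,0]]]';python3 -c "from h import *; tip()
i=vision.capture('scene');save(cv2.resize(i[120:345,130:430],None,fx=2.6,fy=2.6,interpolation=cv2.INTER_CUBIC),'scene2c')
i=vision.capture('top');save(cv2.resize(i[110:290,180:420],None,fx=3.2,fy=3.2,interpolation=cv2.INTER_CUBIC),'top2c')"
```

```text
time: 5.4
tool_pos: [0.547, -0.0878, 0.2697]
ee_rot: [0.649, 3.04, 0.013]
wrist_force: [1.1, -0.9, 3.3]
width: -0.0002
t 5.40 tip [552.9 -87.6  96.8] jig-rel crown mm [18.7 -0.2 -3.2] toolz [ 0.034  0.001 -0.999] toolx yaw 2.720 F [ 1.1 -0.9  3.3]
```

View pics/scene2c.png

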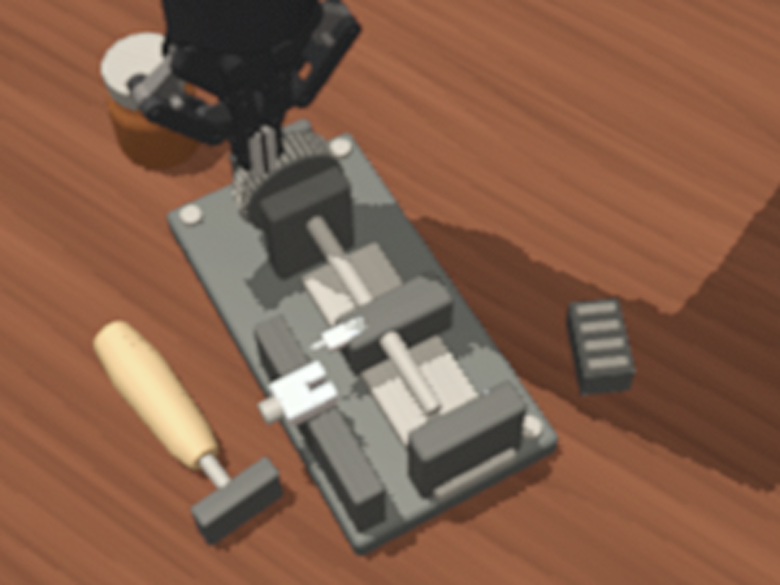

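View pics/top2c.png

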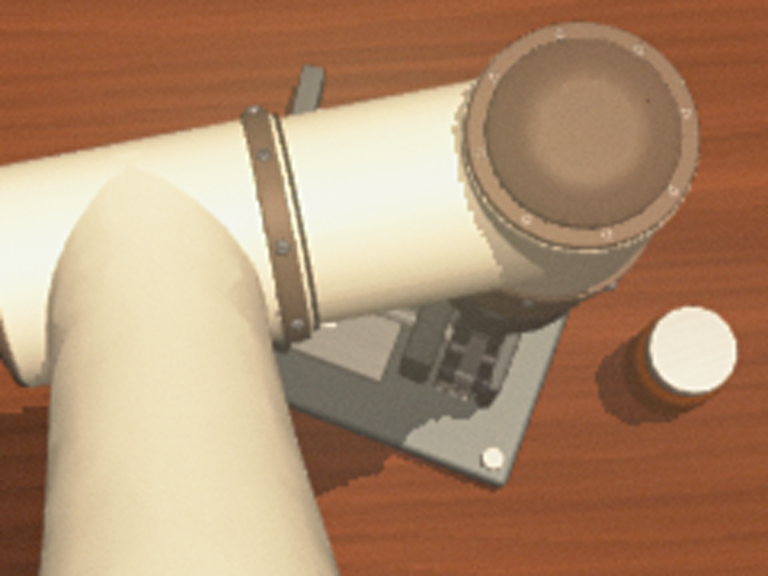

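Scene: the pointer tip has moved from (308,339) to (313,346), towards the notch at (316,385). The jig is unmoved, and the stroke works. I'll repeat it.

```bash
python3 -m inch '[[[0,0,0,8,0],[0,-15,7,0,0],[0,-14,6.5,0,0],[0,0,0,-6,0],[0,0,0,-2,0]]]';python3 -c "from h import *; tip()"
```

```text
time: 6.0
tool_pos: [0.516, -0.0733, 0.2691]
ee_rot: [0.651, 3.041, 0.015]
wrist_force: [-0.7, -1.0, 3.4]
width: -0.0001
t 6.00 tip [521.6 -72.8  96.2] jig-rel crown mm [-15.9  -0.1  -3.8] toolz [ 0.032  0.003 -0.999] toolx yaw 2.719 F [-0.7 -1.   3.4]
```

```bash
python3 -m inch '[[[0,1,-0.5,-1.5,0],[0,7.5,-3.5,0,0],[0,7.5,-3.5,0,0],[0,7.5,-3.5,0,0],[0,6,-2.8,0,0]]]';python3 -c "from h import *; tip()"; python3 -m inch '[[[0,0,0,8,0],[0,-15,7,0,0],[0,-15,7,0,0],[0,0,0,-6,0],[0,0,0,-2,0]]]';python3 -c "from h import *; tip()"
```

```text
time: 6.5
tool_pos: [0.5475, -0.0876, 0.2692]
ee_rot: [0.65, 3.044, 0.014]
wrist_force: [-1.4, -0.2, 4.1]
width: -0.0002
t 6.50 tip [552.6 -87.2  96.2] jig-rel crown mm [18.3  0.2 -3.8] toolz [ 0.03   0.003 -1.   ] toolx yaw 2.720 F [-1.4 -0.2  4.1]
time: 7.0
tool_pos: [0.519, -0.0742, 0.2692]
ee_rot: [0.654, 3.042, 0.015]
wrist_force: [-0.9, -0.8, 4.2]
width: 0.0002
t 7.00 tip [524.5 -73.6  96.3] jig-rel crown mm [-12.9   0.4  -3.7] toolz [ 0.032  0.003 -0.999] toolx yaw 2.718 F [-0.9 -0.8  4.2]
```

```bash
python3 -m inch '[[[0,1,-0.5,-1.5,0],[0,7,-3.5,0,0],[0,7,-3.5,0,0],[0,7,-3.5,0,0],[0,5,-2.5,0,0]]]';python3 -c "from h import *; tip()"; python3 -m inch '[[[0,0,0,8,0],[0,-15,7,0,0],[0,-15,7,0,0],[0,0,0,-6,0],[0,0,0,-2,0]]]';python3 -c "from h import *; tip()
i=vision.capture('scene');save(cv2.resize(i[120:345,130:430],None,fx=2.6,fy=2.6,interpolation=cv2.INTER_CUBIC),'scene3c')"
```

```text
time: 7.5
tool_pos: [0.5492, -0.0882, 0.2697]
ee_rot: [0.651, 3.04, 0.015]
wrist_force: [0.0, -0.2, 3.1]
width: 0.0003
t 7.50 tip [555.  -87.8  96.8] jig-rel crown mm [20.8  0.6 -3.2] toolz [ 0.034  0.003 -0.999] toolx yaw 2.719 F [ 0.  -0.2  3.1]
time: 8.0
tool_pos: [0.5203, -0.0747, 0.2695]
ee_rot: [0.654, 3.038, 0.016]
wrist_force: [-0.9, 0.1, 4.4]
width: 0.0002
t 8.00 tip [526.4 -74.2  96.6] jig-rel crown mm [-10.9   0.7  -3.4] toolz [ 0.035  0.003 -0.999] toolx yaw 2.717 F [-0.9  0.1  4.4]
```

View pics/scene3c.png

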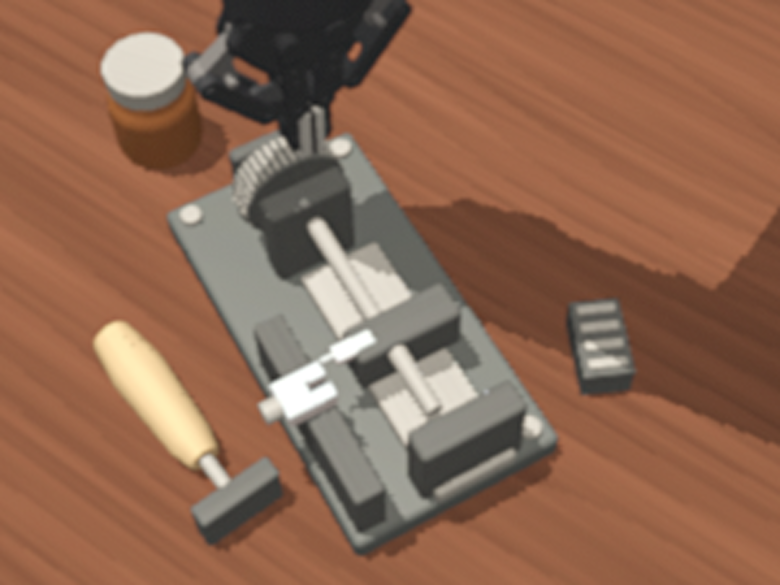

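```bash
cat >> h.py <<'E'
def rect(img,cam,z,name,x0=.01,x1=.085,y0=.005,y1=.095,k=8):
    # jig plane at height z: columns = jig y, rows = -jig x ; k px/mm
    c=vision.calibration(cam); cc,s=np.cos(-.44),np.sin(-.44)
    def w(lx,ly): return [.569+cc*lx-s*ly,-.011+s*lx+cc*ly,z]
    src=np.float32([proj(cam,w(a,b),c) for a,b in ((x1,y0),(x1,y1),(x0,y1),(x0,y0))])
    W=int((y1-y0)*1000*k);H=int((x1-x0)*1000*k)
    M=cv2.getPerspectiveTransform(src,np.float32([[0,0],[W,0],[W,H],[0,H]]))
    o=cv2.warpPerspective(img,M,(W,H),flags=cv2.INTER_CUBIC); save(o,name); return o
E
python3 - <<'E'
from h import *
a=cv2.cvtColor(cv2.imread('pics/scene0.png'),cv2.COLOR_BGR2RGB); rect(a,'scene',.075,'r0')
a=cv2.cvtColor(cv2.imread('pics/top0.png'),cv2.COLOR_BGR2RGB); rect(a,'top',.075,'r0t')
E
```

```text
(no output)
```

View pics/r0.png

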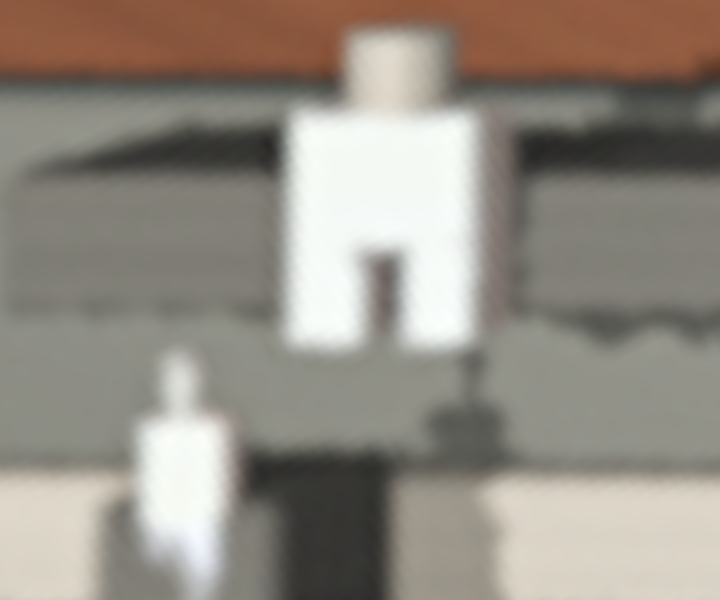

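View pics/r0t.png

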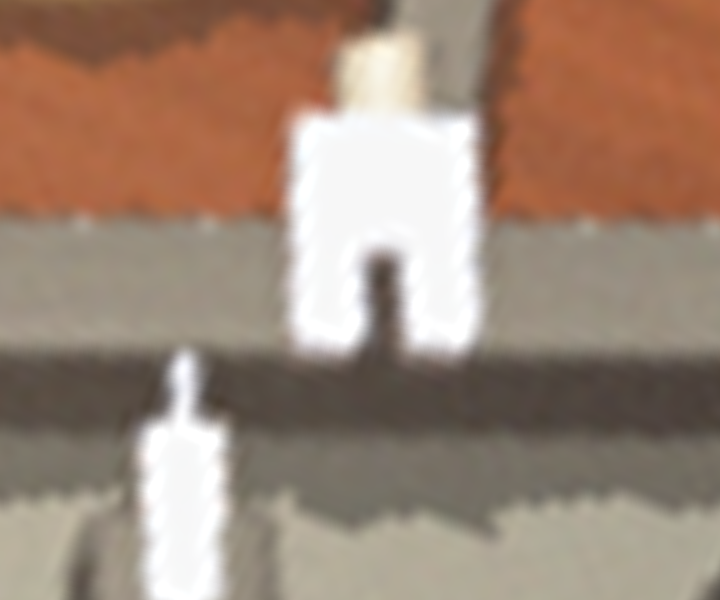

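The rectified jig-plane pictures (8 px/mm) put the pointer at column 182 and the notch at column 382 in both cameras. That makes the gap 25 mm, or 200 mm of rim, and about 93 mm is done. I'll carry on.

```bash
python3 -m inch '[[[0,1,-0.5,-1.5,0],[0,7,-3.5,0,0],[0,7,-3.5,0,0],[0,7,-3.5,0,0],[0,4,-2,0,0]]]';python3 -c "from h import *; tip()"; python3 -m inch '[[[0,0,0,8,0],[0,-15,7,0,0],[0,-15,7,0,0],[0,0,0,-6,0],[0,0,0,-2,0]]]';python3 -c "from h import *; tip()
i=vision.capture('scene');rect(i,'scene',.075,'r3')"
```

```text
time: 8.55
tool_pos: [0.5499, -0.0886, 0.2698]
ee_rot: [0.653, 3.036, 0.016]
wrist_force: [-0.9, 0.4, 2.8]
width: -0.0002
t 8.55 tip [556.4 -88.1  97. ] jig-rel crown mm [22.1  0.9 -3. ] toolz [ 0.038  0.003 -0.999] toolx yaw 2.718 F [-0.9  0.4  2.8]
time: 9.05
tool_pos: [0.5205, -0.0751, 0.2696]
ee_rot: [0.656, 3.034, 0.017]
wrist_force: [-0.3, -0.5, 4.1]
width: 0.0002
t 9.05 tip [527.2 -74.6  96.7] jig-rel crown mm [-10.    0.7  -3.3] toolz [ 0.039  0.003 -0.999] toolx yaw 2.716 F [-0.3 -0.5  4.1]
```

View pics/r3.png

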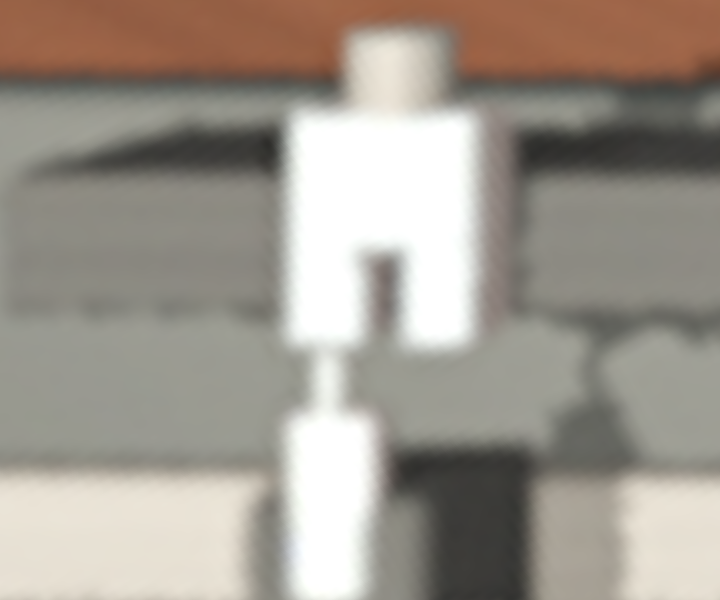

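Pointer is at column 327, notch at 382, so about 6.9 mm (55 mm of rim) is left. I'll do one full stroke, then look again.

```bash
python3 -m inch '[[[0,1,-0.5,-1.5,0],[0,7,-3.5,0,0],[0,7,-3.5,0,0],[0,7,-3.5,0,0],[0,4,-2,0,0]]]';python3 -c "from h import *; tip()"; python3 -m inch '[[[0,0,0,8,0],[0,-15,7,0,0],[0,-15,7,0,0],[0,0,0,0,0]]]';python3 -c "from h import *; tip()
i=vision.capture('scene');rect(i,'scene',.075,'r4')"
```

```text
time: 9.6
tool_pos: [0.55, -0.0889, 0.2699]
ee_rot: [0.654, 3.032, 0.017]
wrist_force: [-0.1, -0.5, 1.6]
width: 0.0001
t 9.60 tip [557.1 -88.4  97. ] jig-rel crown mm [22.9  0.9 -3. ] toolz [ 0.041  0.003 -0.999] toolx yaw 2.716 F [-0.1 -0.5  1.6]
time: 10.0
tool_pos: [0.5201, -0.0754, 0.2769]
ee_rot: [0.659, 3.032, 0.018]
wrist_force: [0.9, 0.6, -0.4]
width: 0.0001
t 10.00 tip [527.  -74.9 104.1] jig-rel crown mm [-10.1   0.3   4.1] toolz [ 0.04   0.003 -0.999] toolx yaw 2.714 F [ 0.9  0.6 -0.4]
```

View pics/r4.png

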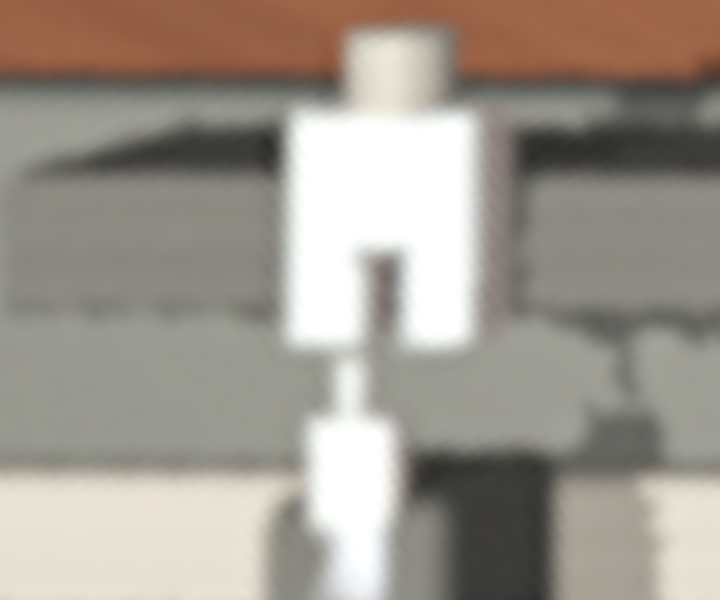

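Unpressed, the pointer is at column 350, so 4 mm remain, and the last stroke gave about 3 mm. I'll do one more stroke, then correct.

```bash
python3 -m inch '[[[0,-1,0.5,-6,0],[0,0,0,-2.5,0],[0,1,-0.5,-1,0],[0,7,-3.5,0,0],[0,7,-3.5,0,0]]]';python3 -c "from h import *; tip()"; python3 -m inch '[[[0,7,-3.5,0,0],[0,4,-2,0,0],[0,0,0,8,0],[0,-15,7,0,0],[0,-8,4,0,0]]]';python3 -c "from h import *; tip()
i=vision.capture('scene');rect(i,'scene',.075,'r5')"
```

```text
time: 10.55
tool_pos: [0.5371, -0.0826, 0.269]
ee_rot: [0.655, 3.029, 0.018]
wrist_force: [-1.0, 0.9, 6.2]
width: -0.0001
t 10.55 tip [544.7 -82.1  96.2] jig-rel crown mm [ 9.   1.3 -3.8] toolz [ 0.044  0.002 -0.999] toolx yaw 2.715 F [-1.   0.9  6.2]
time: 11.05
tool_pos: [0.5274, -0.0781, 0.2765]
ee_rot: [0.659, 3.029, 0.018]
wrist_force: [0.3, 0.5, -0.2]
width: 0.0
t 11.05 tip [534.9 -77.7 103.7] jig-rel crown mm [-1.7  1.1  3.7] toolz [ 0.044  0.002 -0.999] toolx yaw 2.713 F [ 0.3  0.5 -0.2]
```

View pics/r5.png

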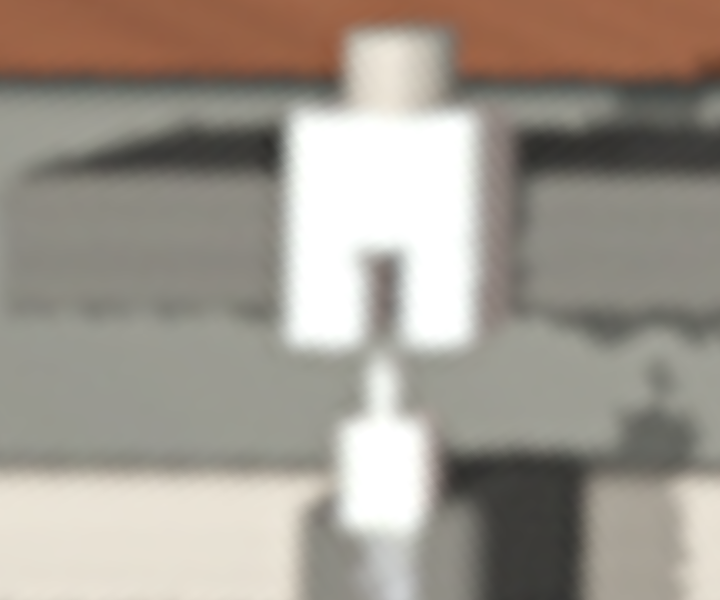

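The pointer is at column 382 and the notch at 382, so they line up. I'll withdraw and check with the top camera.

```bash
python3 -m inch '[[[0,0,0,30,0],[0,0,0,45,0],[0,0,0,45,0],[0,-40,15,20,0],[0,-40,25,0,0]]]'; python3 -m inch '[[[0,-20,45,0,0],[0,-15,45,0,0],[0,-10,45,0,0],[0,-10,45,0,0],[0,-10,45,0,0]]]'; python3 -m inch '[[[0,-15,45,0,0],[0,-15,45,0,0],[0,-15,45,0,0],[0,0,20,0,0],[0,0,0,0,0]]]'; python3 - <<'E'
from h import *
r=[]
for n in ('scene','top'):
    i=vision.capture(n); save(i,n+'9'); r.append(rect(i,n,.075,'r9'+n,x0=.02,x1=.075))
save(np.vstack(r)[:, :],'r9'); print(np.vstack(r).shape)
np.set_printoptions(precision=1,suppress=True)
s=manip.sense();print(s['time'],s['tool_pos'],s['wrist_force'])
b=cv2.imread('pics/top0.png');a=cv2.imread('pics/top9.png');print('diff',cv2.absdiff(a,b)[110:290,180:420].mean())
E
```

```text
time: 11.6
tool_pos: [0.4471, -0.0378, 0.42]
ee_rot: [0.662, 3.031, 0.014]
wrist_force: [1.0, 1.2, 0.4]
width: -0.0002
time: 12.1
tool_pos: [0.374, 0.1903, 0.4239]
ee_rot: [0.669, 3.023, 0.025]
wrist_force: [1.5, 1.0, 0.2]
width: -0.0001
time: 12.6
tool_pos: [0.3234, 0.3559, 0.4251]
ee_rot: [0.654, 3.024, 0.032]
wrist_force: [0.6, -1.3, -0.2]
width: -0.0003
(878, 720, 3)
12.7 [0.3 0.4 0.4] [-0.2 -1.3  0.5]
diff 4.1992824074074075
```

```bash
python3 - <<'E'
import cv2
a=cv2.imread('pics/r9.png'); cv2.imwrite('pics/r9s.png',cv2.resize(a,None,fx=.66,fy=.66))
cv2.imwrite('pics/top9c.png',cv2.resize(cv2.imread('pics/top9.png')[110:290,180:420],None,fx=3.2,fy=3.2,interpolation=cv2.INTER_CUBIC))
E
```

```text
(no output)
```

View pics/r9s.png

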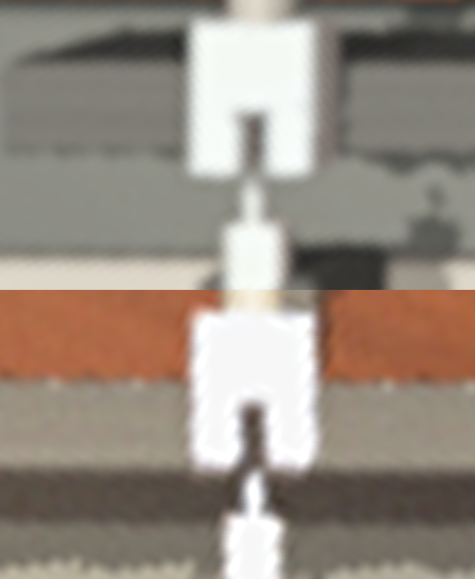

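View pics/top9c.png

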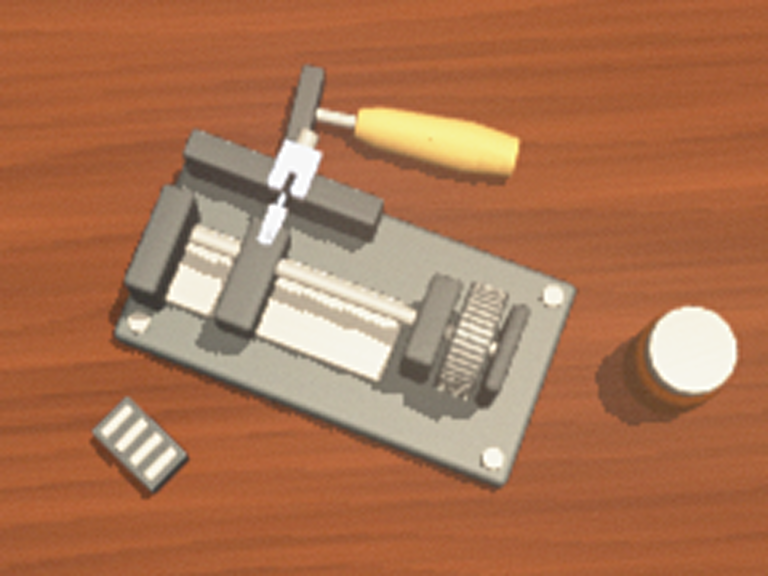

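Both cameras show the pointer centred in the notch (column 252 against 252 to 253). The jig, jar, type block and tool are where they were in the first picture, and the hand is clear.

```bash
python3 -c "from h import *; print(manip.sign_off())"
```

```text
the job is handed in; nothing more can be done
None
```

The jaw's pointer now lines up with the middle of the gauge notch, and the job is handed in at about 12.7 s on the robot's clock. I got there with six light strokes of the shut fingertips across the crown towards the jig's +x, closing a gap of about 25 mm. The wrist force read at most about 6 N after each step.

**Last checks, hand withdrawn:**
- **Alignment:** the scene and top pictures both put the pointer within about 0.5 mm of the notch's middle, against the allowed 2 mm.
- **Surroundings:** the jig, jar, type block and wooden-handled tool look to be in the same place in the top picture as at the start.
- **Clearance:** the arm is well away from everything.

**What disagreed or drifted:**
- **First notch reading:** my first reading from the scene picture was 3 mm (along y) off the one from the top picture. I dropped it for the rectified pictures, where both cameras agreed.
- **Tool tilt:** the tool tilted from about 0.03 to 0.04 rad during the strokes, and I allowed for it when placing the tip.
- **Short fifth stroke:** it moved the jaw only about 3 mm, probably because the fingertip slipped at its end.

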